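# Put the red cheese away with its own kind and shut the keeper

## Task

Take the red-waxed cheese loaf from the sloping display stand and lay it flat, right way up, in the keeper box that already holds the round cheese of the same colour, on the free floor beside it; set it down gently, do not drop it. Then shut that keeper's lid fully. Leave the other keeper open, its white cheese where it is, and everything else on the counter alone.

Things in the scene. Friction and masses are not known exactly. Their poses are not given: they have to be found in the camera images.
- loaf: the red-waxed cheese loaf with a paper band round its middle: a block 120 mm long (its x) x 45 mm wide (y) x 45 mm high (z), about 0.3 kg, not fragile. Origin: centre of its underside; the block's centre is 22.5 mm up its z. At the start it lies on the stand's slope, its x pointing down the slope, 35 degrees below level
- round_red: small round red-waxed cheese, 60 mm across, 42 mm high, 0.15 kg, standing in one of the two keepers, near its +y (left) side, about 55 mm from the keeper's middle line; origin: centre of its underside, z up
- round_white: small round white cheese, 60 mm across, 42 mm high, 0.15 kg, standing in one of the two keepers, near its +y (left) side, about 55 mm from the keeper's middle line; origin: centre of its underside, z up. It stands in the other keeper than the red one
- keeper_a: cheese keeper A: a fixed open box of pale wood, 200 mm (x) x 194 mm (y) x 56 mm high, walls and floor 7 mm thick, so 186 x 180 mm inside and 49 mm deep. Origin: centre of its underside, on the work surface; x points away from the robot towards the hinge side, y to the left, z up
- keeper_b: cheese keeper B: a fixed open box of pale wood, 200 mm (x) x 194 mm (y) x 56 mm high, walls and floor 7 mm thick, so 186 x 180 mm inside and 49 mm deep. Origin: centre of its underside, on the work surface; x points away from the robot towards the hinge side, y to the left, z up (the same as keeper A)
- lid_a (a joint): lid a: clear 200 x 194 x 8 mm panel, brown wooden frame, no knob, 0.3 kg, hinged on the keeper's far rim (keeper x = +100 mm, 56 mm up). Value q: 0 = shut flat on the rim, 1.3 to 1.5 rad at the start (nearly upright, leaning over the box), stop at 1.65. Its stiff hinge stays where left; 3 to 5 N at the free edge moves it. The edge is 200*cos(q) mm to -x of, 200*sin(q) mm above, the hinge
- lid_b (a joint): lid b: clear 200 x 194 x 8 mm panel, brown wooden frame, no knob, 0.3 kg, hinged on the keeper's far rim (keeper x = +100 mm, 56 mm up). Value q: 0 = shut flat on the rim, 1.3 to 1.5 rad at the start (nearly upright, leaning over the box), stop at 1.65. Its stiff hinge stays where left; 3 to 5 N at the free edge moves it. The edge is 200*cos(q) mm to -x of, 200*sin(q) mm above, the hinge
- lid_a_edge (a point): middle of the free edge of lid A, on its outer face (the upper face when shut)
- lid_b_edge (a point): middle of the free edge of lid B, on its outer face (the upper face when shut)
- stand: fixed display stand of dark wood, about 165 x 100 mm, 145 mm high; its 75 mm wide board slopes 35 degrees down towards +x of the stand (away from the robot), the board's top face is 90 mm up above the origin, and a lip 14 mm high at the low end stops the loaf. Origin: centre of its underside on the work surface
- honey_jar: bystander: amber jar, 64 mm across, 90 mm high, at the back; origin under its centre
- olive_jar: bystander: green jar, 68 mm across, 100 mm high, at the back; origin under its centre
- jam_jar: bystander: red jar, 64 mm across, 85 mm high, back left; origin under its centre
- spatula: bystander: kitchen spatula lying at the front right; origin under its middle
- bowl: bystander: white bowl, 110 mm across, 50 mm high, front left; origin under its centre
- butter: bystander: wrapped block 100 x 60 x 32 mm, back right; origin under its centre
There are look-alikes about, which are no part of the job. What is shaped like the loaf but brown is not meant. Leave any blue or brown look-alike of the round_red alone.

How it is judged:
By the outcome, as a careful person would: the job done as asked, in the order asked, and still so for the second after the job is handed in, with the robot touching nothing.
It also fails if it takes over 56 s, if anything falls off the work surface, if the arm or the gripper's body presses on something with over 40 N, if the wrist force passes 120 N, or if a joint passes its speed limit or range.

## Robot

A 7-joint arm with a two-finger parallel gripper is mounted at the origin on the work surface. World frame = base frame: x ahead of the robot, y to its left, z up, the work surface at z = 0. Lengths are in m, angles in rad, forces in N, time in s.
With the tool pointing down it reaches from about 0.425 to 1.025 m from the base axis. Payload 3.6 kg.
Tool frame: the origin (TCP) lies at the very end of the fingers, on their centre line; the grasp point (between the pads) lies 19 mm behind it (env.grip_depth is the distance from the TCP to the grasp point, in m); x points along the fingers, y is the direction in which the jaws open and shut, and the axes are right-handed (so a half turn about x gives the same grasp; the last joint's range is limited). The gripper opens to 85 mm and grips with 20 to 120 N. Pads are 22 mm wide; open, the fingers measure 114 mm over their backs; the gripper's body (76 mm by 85 mm) begins 54 mm behind the grasp point. The pads swing forward as they close: fully open they stand 13 mm farther back than shut.
Start: joints at [-1.3, 0.591, 0.048, 1.609, -0.033, 0.943, -0.034], TCP at [0.258, 0.678, 0.231] pointing down, gripper open.
Joint ranges: [-2.69, 2.69], [-0.47, 2.24], [-1.27, 1.36], [0.19, 2.51], [-1.53, 4.68], [0.08, 2.07], [-3.09, 3.09]. Speed limits (rad/s): [2.57, 2.57, 3.14, 3.14, 3.14, 3.14, 3.14].

## Interface

Orientations are given as a unit quaternion [w, x, y, z].
In Python, from workcell import env gives the robot as it stands. Calls block until the motion is done:
- env.move_ptp(position, orientation): joint-space move of the TCP to a pose.
- env.line_to(position, attitude=None, rate=0.15, force_limit=None): straight line of the TCP; attitude=None keeps the orientation; rate is the mean speed in m/s. With force_limit (N) it stops when the force on the tool has changed by that much, and returns True; else False.
- env.movej(angles): joint-space move.
- env.gripper_open() and env.grab(effort=None): open the fingers fully, or close them until they stop; effort is the grip in N (None keeps the last).
- env.dwell(seconds).
- env.solve_ik(position, orientation): joint angles nearest the present ones, or None.
- env.get_obs(): the state.
- env.capture(name): name is "scene" or "side" or "wrist"; returns the picture (480x640x3 uint8, blue, green, red); there is no depth.
- env.get_calibration(name): a dict with "vertical_fov" (degrees; the focal length in pixels is half the picture's height over the tangent of half this angle, whatever the lens; pixels are square), "cx", "cy" (the principal point, pixels), "pose" (4x4, takes a point from camera to world coordinates). Camera axes: x right, y down, z forward; pixel columns grow to the right and rows downward; lengths in m; the calibration is good to about 2 mm. A picture is of the moment at which its call begins: read the wrist's pose just before it. get_calibration takes no time and is no camera call; for the wrist camera it gives the pose at the moment of the call.
A pose or a line that the arm cannot do raises env.IKError and nothing moves.
- env.job_done(): hands the job in, once; it reports no verdict.
Trained networks look in the newest picture that a camera, given by its name, has taken for a name from the list of things; names that differ only in an ending like _2 or _b are one class to them, and where a whole thing is asked for, a point or a joint stands for the part that bears it (a point fixed in the world has none). Each returns a list of dicts, best first, with "confidence" (0 to 1); they miss things now and then, are a little off and sometimes report something else, mostly with a low value. They report only what shows in the picture. A call takes as long as a camera call. They do not tell look-alikes from the thing itself.
- env.find_in(camera, name): "xyz" ([x, y, z] in m, in world coordinates, good to about 4 mm: the middle of the surface that is visible of it).
- env.mark_of(camera, name): "xyz" ([x, y, z] in m, in world coordinates, good to about 4 mm: a listed point, or the origin of a listed thing).
The state is a dict: "time": time; "q": joint angles; "qd": joint speeds; "joint_efforts": joint torques, N m; "tcp_pos": TCP position; "tool_rot": TCP orientation; "ft_force": force on the tool from outside, world axes, zero at the start; "torque": the same for the moment, N m; "grip_width": finger opening in m.
Only numpy, scipy, OpenCV 4.12 (cv2) and the standard library are available. Lean on these libraries where they do the work, as an engineer would, in place of code of your own. Each camera call takes 0.05 s, during which the arm holds its last target. There are 200 camera calls.

## Working session

There is one attempt and no reset: what is moved stays moved. The work goes in short steps, each a Python script; the robot and the scene stay as the last script left them, time stands still between calls to the robot, and variables do not carry over. Pictures are saved under pics/ and viewed, about 8 in all and at most 12, crops included, and the job is handed in when it is done.

```bash
ls; mkdir -p pics; python3 - <<'E'
from workcell import env
import cv2,numpy as np
for c in ("scene","side"):
    im=env.capture(c); cv2.imwrite(f"pics/{c}0.png",im)
    k=env.get_calibration(c); print(c,k["vertical_fov"],np.round(k["pose"],3).tolist())
    for n in ("loaf","round_red","round_white","keeper_a","keeper_b","lid_a_edge","lid_b_edge","stand"):
        print(n,[(np.round(d["xyz"],3).tolist(),round(d["confidence"],2)) for d in env.mark_of(c,n)])
print(env.get_obs())
E
```

```text
pics
scene 54.333119842830094 [[-0.216, 0.829, -0.516, 1.222], [0.976, 0.182, -0.115, 0.171], [-0.001, -0.529, -0.849, 1.192], [0.0, 0.0, 0.0, 1.0]]
loaf [([0.578, 0.256, 0.088], 0.97), ([0.339, 0.121, 0.001], 0.63), ([0.315, 0.444, 0.001], 0.59), ([0.29, -0.373, -0.0], 0.25)]
round_red [([0.343, -0.127, -0.002], 0.71), ([0.359, -0.016, -0.004], 0.68), ([0.51, 0.049, 0.008], 0.58)]
round_white [([0.565, -0.203, 0.007], 0.68)]
keeper_a [([0.555, -0.257, 0.003], 0.76), ([0.556, -0.004, 0.002], 0.69)]
keeper_b [([0.555, -0.257, 0.003], 0.76), ([0.556, -0.004, 0.002], 0.69)]
lid_a_edge [([0.637, 0.001, 0.257], 0.55)]
lid_b_edge [([0.628, -0.262, 0.256], 0.66)]
stand [([0.568, 0.254, 0.002], 0.9)]
side 53.98720058587294 [[0.717, -0.492, 0.494, -0.085], [-0.697, -0.51, 0.504, -0.59], [0.004, -0.706, -0.708, 0.972], [0.0, 0.0, 0.0, 1.0]]
loaf [([0.335, 0.121, -0.002], 0.74), ([0.313, 0.44, -0.0], 0.69), ([0.551, -0.007, -0.001], 0.47)]
round_red [([0.509, 0.047, 0.006], 0.82), ([0.358, -0.02, -0.002], 0.71), ([0.351, -0.13, -0.001], 0.61), ([0.641, 0.001, 0.255], 0.51), ([0.551, -0.005, -0.
[... 395 characters left out ...]
{'time': 0.9, 'q': array([-1.30048687,  0.59117323,  0.04838956,  1.60848012, -0.03329389,
        0.94267408, -0.03367946]), 'qd': array([-1.03680839e-03,  5.94377671e-04,  8.64148713e-04,  3.15380294e-04,
       -1.87434533e-05,  2.85474077e-04, -2.80749093e-04]), 'joint_efforts': array([ 2.67973810e-04, -5.48611093e+01,  1.54615201e+00, -1.98539203e+01,
        9.37517005e-03,  1.44302714e-03,  2.99150699e-06]), 'tcp_pos': array([0.25798145, 0.67757343, 0.23132898]), 'tool_rot': array([ 0.69545621,  0.12791847,  0.6954326 , -0.12787115]), 'ft_force': array([-0.19843931, -0.03834186, -1.48952603]), 'torque': array([ 0.0327101 , -0.00780453,  0.01559383]), 'grip_width': 0.08540397421091299}
```

View pics/scene0.png

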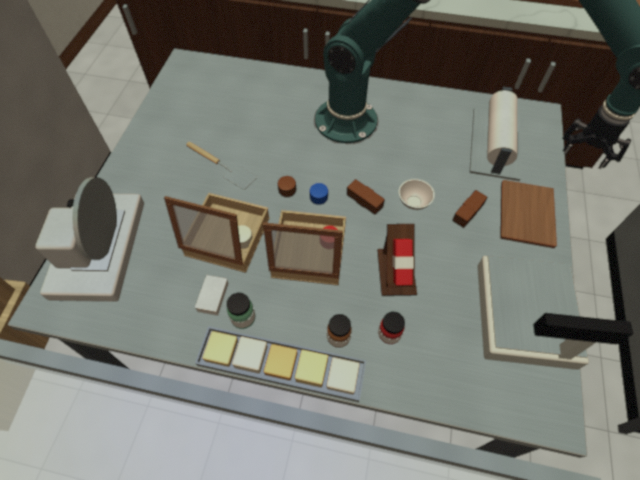

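View pics/side0.png

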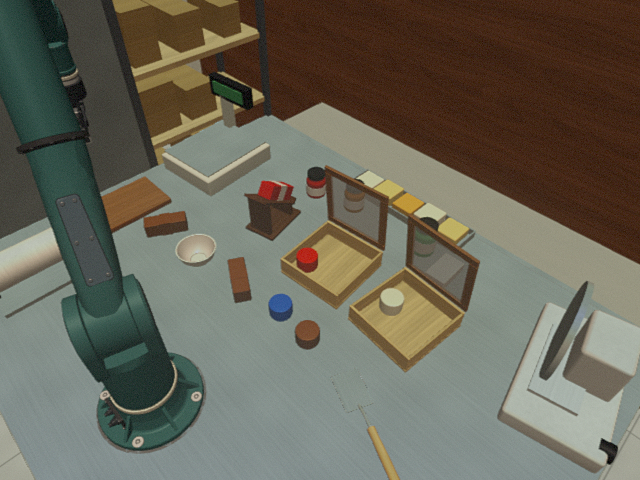

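The red round (329,235 in scene; 307,258 in side) is in the left keeper at (0.555, -0.003). The red loaf with its band is on the stand at (403,260). The brown loaves and the blue and brown rounds are look-alikes. Next I check which grasp tilts the arm can reach and take a wrist look.

```bash
cat > h.py <<'E'
from workcell import env
import numpy as np, cv2
from scipy.spatial.transform import Rotation as R
def quat(tilt,yaw,flip=1):
    """tilt deg: tool points down, leaning back to -x(yawed) for +tilt (35 = normal to slope)"""
    t=np.radians(tilt); x=np.array([-np.sin(t),0,-np.cos(t)]); y=np.array([0,flip,0.]); z=np.cross(x,y)
    m=R.from_euler('z',yaw).as_matrix()@np.c_[x,y,z]
    q=R.from_matrix(m).as_quat(); return q[[3,0,1,2]]
def proj(c,P):
    k=c; T=np.linalg.inv(np.array(k["pose"])); f=240/np.tan(np.radians(k["vertical_fov"]/2))
    p=np.atleast_2d(P)@T[:3,:3].T+T[:3,3]
    return np.c_[f*p[:,0]/p[:,2]+k["cx"],f*p[:,1]/p[:,2]+k["cy"]]
E
python3 - <<'E'
from h import *
for fl in (1,-1):
  for t in (0,10,20,30,35):
    a=env.solve_ik([0.58,0.255,0.11],quat(t,0,fl)); b=env.solve_ik([0.57,-0.025,0.015],quat(t-35,0,fl))
    print(fl,t,None if a is None else np.round(a,2),None if b is None else np.round(b,2))
ok=None
for fl in (1,-1):
  if env.solve_ik([0.53,0.255,0.36],quat(0,0,fl)) is not None:
    env.move_ptp([0.53,0.255,0.36],quat(0,0,fl)); print("flip",fl); break
im=env.capture("wrist"); k=env.get_calibration("wrist"); cv2.imwrite("pics/w1.png",im)
import pickle; pickle.dump(k,open("w1.pkl","wb"))
print(np.round(k["pose"],3).tolist(),k["vertical_fov"])
for n in ("loaf","stand"): print(n,[(np.round(d["xyz"],3).tolist(),round(d["confidence"],2)) for d in env.mark_of("wrist",n)])
print(env.get_obs()["time"])
E
```

```text
1 0 [-0.46  0.63 -0.03  1.9   0.03  0.61  1.05] [ 0.7   1.11 -1.07  2.43  2.32  1.07 -0.46]
1 10 [-0.4   0.68 -0.08  1.79 -0.04  0.83  1.14] [ 0.7   1.03 -1.07  2.33  2.02  0.89 -0.25]
1 20 [-0.35  0.75 -0.11  1.67 -0.08  1.04  1.18] [ 0.46  0.81 -0.69  2.23  1.69  0.48 -0.06]
1 30 [-0.31  0.83 -0.14  1.56 -0.11  1.24  1.21] [ 0.01  0.71 -0.07  2.13  0.24  0.22  1.3 ]
1 35 [-0.29  0.87 -0.15  1.5  -0.13  1.34  1.21] [ 0.02  0.72 -0.07  2.07  0.14  0.35  1.4 ]
-1 0 [-0.92  0.73  0.65  1.92 -0.66  0.72 -1.44] [ 0.59  0.99 -0.89  2.44  2.43  0.94  2.49]
-1 10 [-0.87  0.79  0.68  1.81 -0.65  0.96 -1.43] [ 0.33  0.78 -0.51  2.35  2.39  0.5   2.37]
-1 20 [-0.83  0.87  0.69  1.7  -0.65  1.19 -1.42] [ 0.06  0.71 -0.14  2.25  2.2   0.12  2.49]
-1 30 [-0.79  0.95  0.71  1.58 -0.65  1.41 -1.41] [-0.27  0.74  0.32  2.15 -0.85  0.28 -0.78]
-1 35 [-0.77  1.    0.71  1.53 -0.65  1.51 -1.41] [-0.37  0.79  0.48  2.09 -0.84  0.46 -0.8 ]
flip 1
[[-0.002, 0.952, 0.307, 0.452], [1.0, 0.001, 0.002, 0.255], [0.001, 0.307, -0.952, 0.503], [0.0, 0.0, 0.0, 1.0]] 59.423478686051745
loaf [([0.574, 0.254, 0.084], 0.6)]
stand [([0.561, 0.252, 0.003], 0.89)]
2.9333
```

View pics/w1.png

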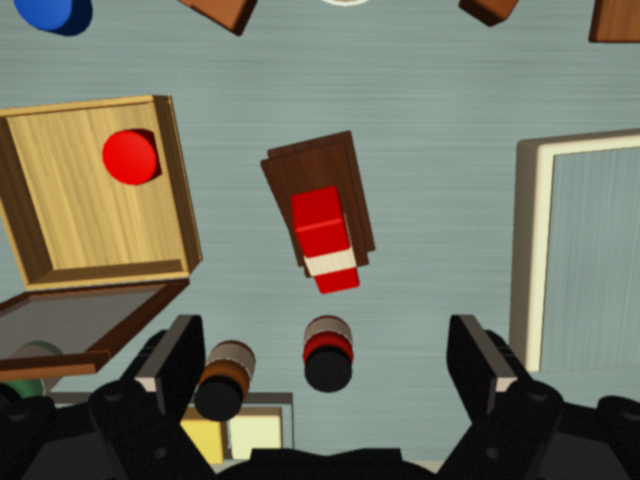

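The wrist view shows the stand yawed, with the loaf spanning (292,190) to (358,292). The keeper is also slightly yawed. I fit the loaf by its silhouette and take one view over the keeper.

```bash
cat >> h.py <<'E'
def lrot(yaw,pitch=35): return (R.from_euler('z',yaw)*R.from_euler('y',np.radians(pitch))).as_matrix()
def red(im):
    h=cv2.cvtColor(im,cv2.COLOR_BGR2HSV); return (((h[...,0]<6)|(h[...,0]>174))&(h[...,1]>190)&(h[...,2]>90)).astype(np.uint8)
def hullmask(p):
    m=np.zeros((480,640),np.uint8); cv2.fillConvexPoly(m,cv2.convexHull((p*16).astype(np.int32)),1,shift=4); return m
E
python3 - <<'E'
from h import *
import pickle
from scipy.optimize import minimize
k=pickle.load(open("w1.pkl","rb")); im=cv2.imread("pics/w1.png"); m=red(im); r=np.zeros_like(m); r[180:303,280:372]=m[180:303,280:372]
r=cv2.morphologyEx(r,cv2.MORPH_OPEN,np.ones((3,3)))
obs=hullmask(cv2.findNonZero(r)[:,0].astype(float)); print(obs.sum())
C=np.array([[a,b,c] for a in(-.06,.06) for b in(-.0225,.0225) for c in(0,.045)])
def P(v): return C@lrot(v[2]).T+[v[0],v[1],v[3]]
def cost(v,pr=True):
    h=hullmask(proj(k,P(v))); return 1-(h&obs).sum()/(h|obs).sum()+ ((v[3]-0.088)/0.02)**2*0.02
best=min((minimize(cost,[.576,.255,y,.088],method="Nelder-Mead",options=dict(initial_simplex=np.array([.576,.255,y,.088])+np.vstack([np.zeros(4),np.diag([.01,.01,.1,.006])]),xatol=1e-5,fatol=1e-5)) for y in (0,.1,.2,.3)),key=lambda s:s.fun)
print(best.x,best.fun,np.degrees(best.x[2])); np.save("loaf.npy",best.x)
env.move_ptp([0.48,0.0,0.42],quat(0,0)); k2=env.get_calibration("wrist"); i2=env.capture("wrist"); cv2.imwrite("pics/w2.png",i2); pickle.dump(k2,open("w2.pkl","wb"))
for n in ("keeper_a","lid_a_edge","round_red","honey_jar","olive_jar","jam_jar"): print(n,[(np.round(d["xyz"],3).tolist(),round(d["confidence"],2)) for d in env.mark_of("wrist",n)])
cv2.polylines(im,[cv2.convexHull(proj(k,P(best.x)).astype(np.int32))],True,(0,255,0),1)
cv2.imwrite("pics/w12.png",np.hstack([cv2.resize(im[150:330,240:400],(360,405)),cv2.resize(i2,(440,405)) if 0 else cv2.resize(i2,(440,330)) if 0 else cv2.copyMakeBorder(cv2.resize(i2,(440,330)),0,75,0,0,cv2.BORDER_CONSTANT)]))
print(env.get_obs()["time"])
E
```

```text
4992
[0.57973311 0.25405709 0.22893854 0.07100911] 0.039728628099631236 13.117211944600728
keeper_a [([0.551, -0.006, 0.002], 0.9), ([0.552, -0.256, -0.002], 0.9)]
lid_a_edge [([0.639, 0.001, 0.259], 0.75)]
round_red [([0.355, -0.022, 0.001], 0.66), ([0.35, -0.124, -0.005], 0.57), ([0.512, 0.046, 0.005], 0.56)]
honey_jar []
olive_jar [([0.795, -0.141, -0.002], 0.61)]
jam_jar []
4.325
```

View pics/w12.png

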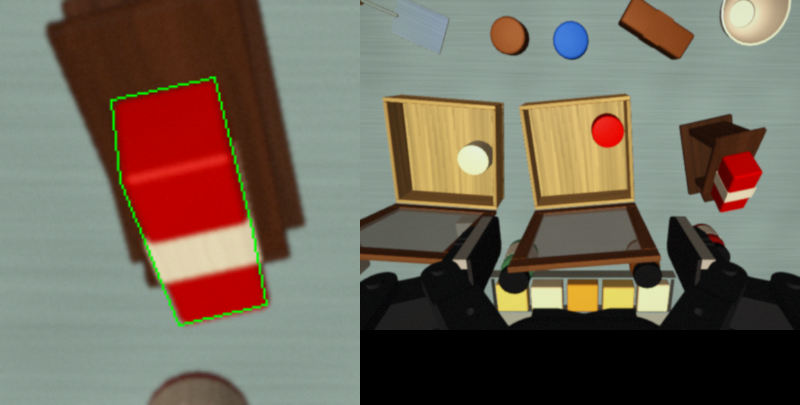

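View pics/w2.png

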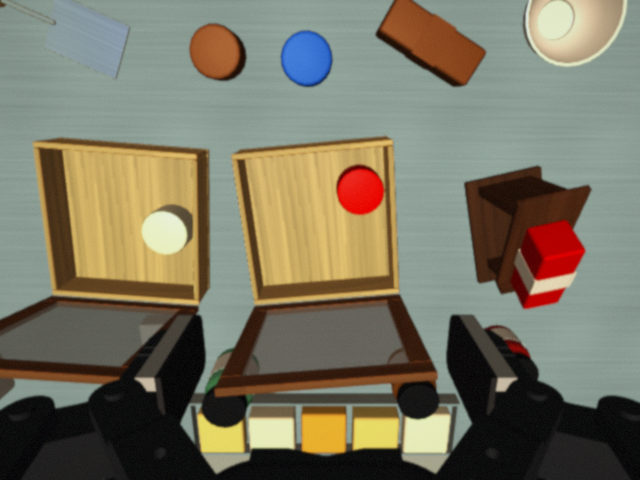

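```bash
python3 - <<'E'
from h import *
import pickle
from scipy.optimize import minimize, least_squares
v=[]
for f,k,roi in (("w1",pickle.load(open("w1.pkl","rb")),(180,303,280,372)),("w2",pickle.load(open("w2.pkl","rb")),(215,310,508,590)),("scene0",env.get_calibration("scene"),(232,290,388,418))):
    m=red(cv2.imread(f"pics/{f}.png")); r=np.zeros_like(m); a,b,c,d=roi; r[a:b,c:d]=m[a:b,c:d]
    r=cv2.morphologyEx(r,cv2.MORPH_OPEN,np.ones((2,2))); p=cv2.findNonZero(r)[:,0]; print(f,p.min(0),p.max(0))
    v.append((k,hullmask(p.astype(float))))
C=np.array([[a,b,c] for a in(-.06,.06) for b in(-.0225,.0225) for c in(0,.045)])
def ious(x):
    o=[]
    for k,obs in v:
        h=hullmask(proj(k,C@lrot(x[2]).T+[x[0],x[1],x[3]])); o.append(1-(h&obs).sum()/(h|obs).sum())
    return np.array(o)
x0=np.array([.578,.255,.2,.082])
s=minimize(lambda x:ious(x).sum(),x0,method="Nelder-Mead",options=dict(initial_simplex=x0+np.vstack([np.zeros(4),np.diag([.008,.008,.1,.008])]),xatol=1e-5,fatol=1e-5))
print(s.x,ious(s.x)); np.save("loaf.npy",s.x)
k=v[1][0]; px=np.array([[234,155],[391,139],[399,299],[254,305]],float)
K=np.array([[-.1,.097],[-.1,-.097],[.1,-.097],[.1,.097]])[[1,0,3,2]]
def res(x):
    m=R.from_euler('z',x[2]).as_matrix(); return (proj(k,np.c_[K,np.full(4,.056)]@m.T+[x[0],x[1],0])-px).ravel()
q=least_squares(res,[.553,-.004,.05]); print("keeper",q.x,np.degrees(q.x[2]),np.round(res(q.x),1)); np.save("keeper.npy",q.x)
E
```

```text
w1 [291 186] [359 293]
w2 [524 221] [585 308]
scene0 [395 240] [413 286]
[0.57775693 0.25666851 0.262846   0.08134838] [0.08158335 0.19618197 0.17193676]
keeper [ 0.55575052 -0.00632956  0.08282438] 4.745487442735723 [-2.7  0.1  3.2  2.7 -0.2 -3.9 -0.4  0.8]
```

```bash
python3 - <<'E'
from h import *
import pickle
from scipy.optimize import minimize
v=[]
ims=[]
for f,k,roi in (("w1",pickle.load(open("w1.pkl","rb")),(180,303,280,372)),("w2",pickle.load(open("w2.pkl","rb")),(215,310,508,590)),("scene0",env.get_calibration("scene"),(232,290,388,418))):
    im=cv2.imread(f"pics/{f}.png"); ims.append(im); m=red(im); r=np.zeros_like(m); a,b,c,d=roi; r[a:b,c:d]=m[a:b,c:d]
    r=cv2.morphologyEx(r,cv2.MORPH_OPEN,np.ones((2,2))); v.append((k,hullmask(cv2.findNonZero(r)[:,0].astype(float)),roi))
C=np.array([[a,b,c] for a in(-.06,.06) for b in(-.0225,.0225) for c in(0,.045)])
def ious(x):
    o=[]
    for k,obs,_ in v:
        h=hullmask(proj(k,C@lrot(x[2]).T+[x[0],x[1],x[3]])); o.append(1-(h&obs).sum()/(h|obs).sum())
    return np.array(o)
S=np.vstack([np.zeros(4),np.diag([.008,.008,.1,.008])])
for name,w in (("all",[1,1,.5]),("w1w2",[1,1,0]),("w2",[0,1,0])):
    s=min((minimize(lambda x:ious(x)@w,x0:=np.array([.575,.255,y,z]),method="Nelder-Mead",options=dict(initial_simplex=x0+S,xatol=1e-5,fatol=1e-5,maxiter=600)) for y in(.1,.2,.3) for z in (.07,.085)),key=lambda s:s.fun)
    print(name,s.x,ious(s.x))
    if name=="all": np.save("loaf.npy",s.x); X=s.x
out=[]
for im,(k,obs,(a,b,c,d)) in zip(ims,v):
    cv2.polylines(im,[cv2.convexHull(proj(k,C@lrot(X[2]).T+[X[0],X[1],X[3]]).astype(np.int32))],True,(0,255,0),1)
    out.append(cv2.resize(im[a-15:b+15,c-15:d+15],(260,320),interpolation=cv2.INTER_NEAREST))
cv2.imwrite("pics/fit.png",np.hstack(out))
E
```

```text
all [0.57848597 0.25646372 0.26146655 0.0818708 ] [0.07021475 0.19772635 0.1773399 ]
w1w2 [0.57884836 0.25595935 0.24444883 0.0795115 ] [0.04967644 0.20368123 0.21373308]
w2 [0.59337664 0.28702211 0.25251124 0.03345116] [0.78955738 0.12157136 0.68606322]
```

View pics/fit.png

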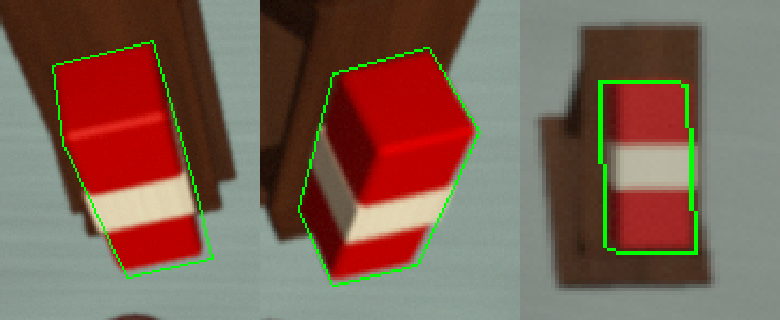

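The fit holds to a few mm: the loaf is at (0.579, 0.255, 0.080) with yaw 13.6°, which agrees with the stand geometry. The keeper yaw is 4.7°. Now the grasp.

```bash
cat >> h.py <<'E'
GL=np.array([.010,0,.026])            # grasp point in loaf frame
LY=.237; LP=np.array([.579,.255,.080])
KX,KY,KYAW=.5555,-.0055,.083
RK=R.from_euler('z',KYAW).as_matrix()
def tdir(q): return R.from_quat([q[1],q[2],q[3],q[0]]).as_matrix()[:,0]
def tcp_for(lp,Rl,q): return lp+Rl@GL+.019*tdir(q)
E
python3 - <<'E'
from h import *
q=quat(30,LY); Rl=lrot(LY); n=Rl[:,2]
g=tcp_for(LP,Rl,q); print(g,n)
env.move_ptp([.60,.255,.34],quat(10,LY))
env.move_ptp(g+.09*n,q); env.line_to(g+.03*n)
print(env.line_to(g,rate=.06,force_limit=8),env.get_obs()["tcp_pos"])
env.grab(40); print(env.get_obs()["grip_width"])
p=env.get_obs()["tcp_pos"]; env.line_to(p+.05*n,rate=.08); env.line_to(p+.05*n+[-.02,0,.14],rate=.2)
o=env.get_obs(); print(o["grip_width"],o["ft_force"],o["time"],o["q"])
a=env.capture("side"); b=env.capture("wrist")
cv2.imwrite("pics/g.png",np.hstack([cv2.resize(a[60:330,160:420],(400,415)),cv2.resize(b,(400,415))]))
E
```

```text
[0.59222422 0.25819417 0.07910771] [0.55754309 0.1346686  0.81915204]
False [0.59219491 0.2581809  0.078868  ]
0.04429474549421107
0.044717151027051476 [-0.29303919  0.07022721 -3.44350132] 9.55 [-0.45185977  0.71577295  0.02345924  1.39602054 -0.11126756  1.54806648
  1.40963254]
```

View pics/g.png

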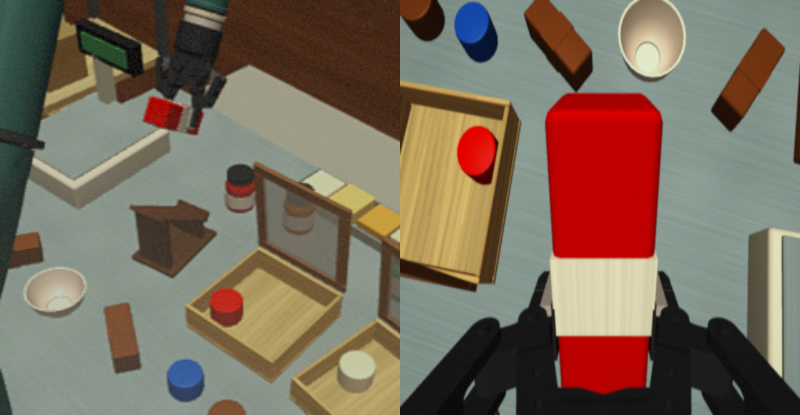

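The loaf is held square in the jaws, gripped at the band. Next I carry it over the keeper and check with the wrist camera before lowering.

```bash
cat >> h.py <<'E'
QP=quat(-5,KYAW)
def place(z,x=-.006,y=-.024): return tcp_for(np.array([KX,KY,0])+RK@[x,y,z],RK,QP)
E
python3 - <<'E'
from h import *
import pickle
t=place(.30); print(t, place(.008))
env.move_ptp(t+[-.02,.12,.02],QP); env.line_to(t,rate=.2); o=env.get_obs(); print(np.round(o["q"],2),o["time"])
# check the whole descent is solvable
for z in (.2,.1,.008): s=env.solve_ik(place(z),QP); print(z,None if s is None else np.round(s,2))
env.line_to(place(.13),rate=.15)
k=env.get_calibration("wrist"); b=env.capture("wrist"); a=env.capture("side"); pickle.dump(k,open("w3.pkl","wb")); ks=env.get_calibration("side")
C=np.array([[a_,b_,c] for a_ in(-.06,.06) for b_ in(-.0225,.0225) for c in(0,.045)])
L=np.array([KX,KY,0])+RK@[-.006,-.024,.13]
for im,kk in((b,k),(a,ks)): cv2.polylines(im,[cv2.convexHull(proj(kk,C@RK.T+L).astype(np.int32))],True,(0,255,0),1)
cv2.imwrite("pics/h.png",np.hstack([cv2.resize(a[130:330,240:440],(400,400)),cv2.resize(b,(400,400))]))
print(env.get_obs()["time"],env.get_obs()["ft_force"])
E
```

```text
[ 0.5631262  -0.02894847  0.3070723 ] [ 0.5631262  -0.02894847  0.0150723 ]
[-0.16  0.27  0.16  1.96 -0.07  0.83  1.7 ] 11.2417
0.2 [-0.14  0.39  0.14  2.06 -0.11  0.61  1.73]
0.1 [-0.1   0.55  0.1   2.13 -0.15  0.39  1.78]
0.008 [-0.06  0.71  0.05  2.15 -0.18  0.2   1.8 ]
12.625 [-0.21358965  0.15411817 -3.5807964 ]
```

View pics/h.png

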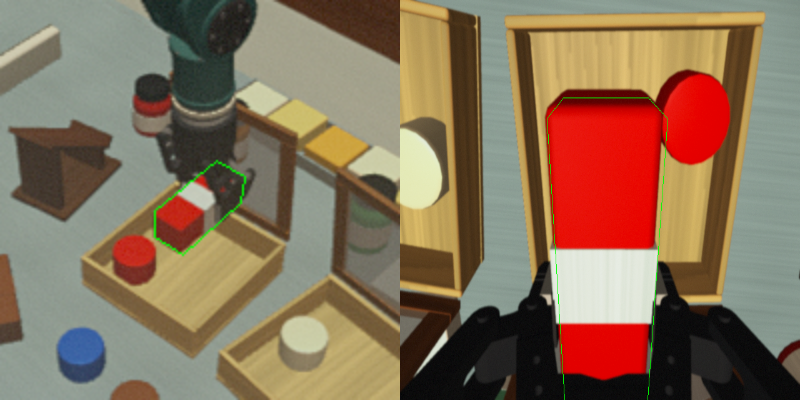

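The projected loaf outline matches the picture to about 2 mm, and it is clear of the lid and the round. Lowering it now.

```bash
python3 - <<'E'
from h import *
env.line_to(place(.03),rate=.1)
hit=env.line_to(place(.003),rate=.02,force_limit=3); o=env.get_obs(); print(hit,o["tcp_pos"],place(.007),o["ft_force"],o["time"])
env.dwell(.2); env.gripper_open(); env.dwell(.2)
p=env.get_obs()["tcp_pos"]; d=tdir(QP)
env.line_to(p-.06*d,rate=.1); env.line_to(p+[-.04,0,.30],rate=.2)
b=env.capture("wrist"); a=env.capture("side"); print(env.get_obs()["time"])
for c in("wrist","side"):
  for n in("loaf","lid_a_edge","round_red"): print(c,n,[(np.round(d["xyz"],3).tolist(),round(d["confidence"],2)) for d in env.mark_of(c,n)])
cv2.imwrite("pics/p.png",np.hstack([cv2.resize(a[130:330,240:440],(400,400)),cv2.resize(b,(400,400))]))
E
```

```text
True [ 0.5630049  -0.02896072  0.01380101] [ 0.5631262  -0.02894847  0.0140723 ] [-1.21186234 -0.25746086  4.78799232] 14.8333
17.9333
wrist loaf [([0.547, -0.033, 0.008], 0.73), ([0.758, -0.233, 0.001], 0.16)]
wrist lid_a_edge [([0.639, -0.002, 0.257], 0.96)]
wrist round_red [([0.511, 0.044, 0.007], 0.67)]
side loaf [([0.546, -0.032, 0.008], 0.95), ([0.313, 0.44, -0.0], 0.93), ([0.336, 0.12, -0.003], 0.72), ([0.512, 0.045, 0.006], 0.16)]
side lid_a_edge [([0.64, 0.0, 0.256], 0.92), ([0.634, -0.262, 0.254], 0.65)]
side round_red [([0.349, -0.129, -0.003], 0.96), ([0.512, 0.044, 0.006], 0.83), ([0.361, -0.024, -0.005], 0.69)]
```

View pics/p.png

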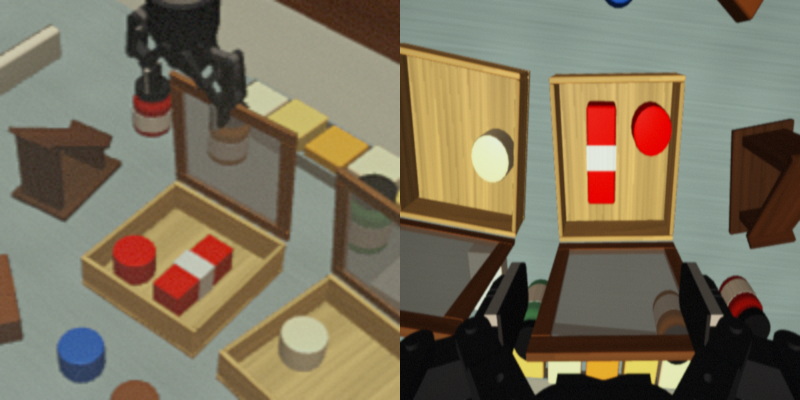

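The loaf lies flat beside the red round, gently set down and released. Next I close the fingers, go over the lid and push it shut from behind along its arc.

```bash
python3 - <<'E'
from h import *
T=12; t=np.radians(T); Q=quat(T,KYAW); r,w=.175,.011
def lid(q,extra=0):
    n=np.array([np.sin(q),0,np.cos(q)]); f=np.array([.1-r*np.cos(q),0,.056+r*np.sin(q)])
    return np.array([KX,KY,0])+RK@(f+n*(.008+w*abs(np.sin(q-t))+extra))
for q in (1.45,1,.5,0):
    s=env.solve_ik(lid(q),Q); print(q,lid(q).round(3),None if s is None else np.round(s,2))
    if s is None: raise SystemExit
env.grab(30)
p=env.get_obs()["tcp_pos"]
env.line_to([p[0],p[1],.36],rate=.25)
s=lid(1.45,.035)
env.move_ptp([s[0],s[1],.36],Q); env.line_to(s,rate=.15)
for q in np.linspace(1.4,0.1,11):
    h=env.line_to(lid(q),rate=.1,force_limit=25); o=env.get_obs(); print(round(q,2),h,np.round(o["ft_force"],1),round(o["time"],1))
    if h: break
else:
    h=env.line_to(lid(0,-.006),rate=.04,force_limit=14); o=env.get_obs(); print("press",h,o["tcp_pos"],lid(0),np.round(o["ft_force"],1))
    env.dwell(.3); p=env.get_obs()["tcp_pos"]; env.line_to(p+[0,0,.2],rate=.2)
a=env.capture("side"); b=env.capture("scene"); print(env.get_obs()["time"])
for c in("side","scene"):
  print(c,[(np.round(d["xyz"],3).tolist(),round(d["confidence"],2)) for d in env.mark_of(c,"lid_a_edge")])
cv2.imwrite("pics/l.png",np.hstack([cv2.resize(a[130:380,240:490],(400,400)),cv2.resize(b[150:350,150:450],(400,267),) if 0 else cv2.resize(b[150:390,160:400],(400,400))]))
E
```

```text
1.45 [0.652 0.003 0.232] [-0.18  0.59  0.17  1.64 -0.09  1.13  1.67]
1 [ 0.574 -0.004  0.212] [-0.19  0.52  0.16  1.84 -0.08  1.    1.67]
0.5 [ 0.507 -0.009  0.15 ] [-0.18  0.52  0.15  2.03 -0.09  0.8   1.68]
0 [ 0.481 -0.012  0.066] [-0.16  0.64  0.13  2.13 -0.12  0.59  1.71]
1.4 False [ 0.   0.5 -0.3] 21.6
1.27 False [0.  0.3 0. ] 22.0
1.14 False [-0.2 -0.3  0.2] 22.4
1.01 False [-0.   1.6 -0.2] 22.8
0.88 False [-0.6  0.5 -0.3] 23.2
0.75 False [ 0.5 -0.9 -0.2] 23.6
0.62 False [-0.4 -0.3 -0. ] 24.0
0.49 False [0.6 0.2 0.2] 24.4
0.36 False [ 0.2  0.6 -0.2] 24.8
0.23 False [ 0.8  0.8 -0.5] 25.1
0.1 False [0.3 0.4 0.3] 25.5
press True [ 0.48181057 -0.01172487  0.06583595] [ 0.48075819 -0.01171786  0.06628703] [ 0.2 -0.   8.7]
27.5333
side [([0.458, -0.017, 0.064], 0.97)]
scene [([0.452, -0.014, 0.066], 0.93), ([0.789, 0.127, 0.005], 0.24)]
```

View pics/l.png

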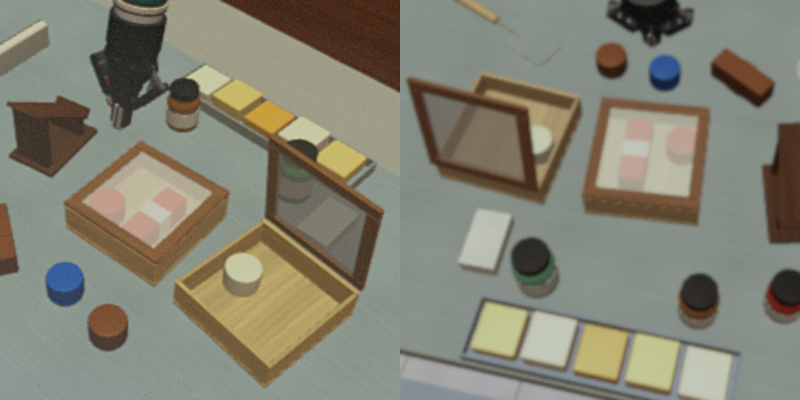

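The lid edge is at z = 0.064–0.066 m, and shut is 0.064. I press once more near the edge to be sure, then hand in.

```bash
python3 - <<'E'
from h import *
p=env.get_obs()["tcp_pos"]-[.012,0,0]
env.line_to([p[0],p[1],.085],rate=.2)
h=env.line_to([p[0],p[1],.058],rate=.03,force_limit=20); print(h,env.get_obs()["tcp_pos"],env.get_obs()["ft_force"])
env.dwell(.2); env.line_to([p[0],p[1],.27],rate=.2); env.dwell(.3)
env.capture("side"); print([np.round(d["xyz"],3).tolist() for d in env.mark_of("side","lid_a_edge")],env.get_obs()["time"])
env.job_done()
E
```

```text
True [ 0.46924234 -0.01169073  0.0658018 ] [-0.90518833 -0.62117034 10.71826628]
[[0.452, -0.015, 0.064]] 31.1333
the job is handed in; nothing more can be done
```

The job is handed in at about 31 s. The red-waxed loaf lies flat, right way up, in the left keeper beside the round red cheese, and that keeper's lid is shut.

- **Grasp and placing:** I took the loaf from the slope at its band and carried it level. I lowered it slowly until it touched the keeper floor (3 N stop), then released it. Afterwards both cameras placed its underside at z = 0.008 m; the floor is at 0.007 m.
- **Lid:** I pushed the lid over from behind and pressed it down twice (14 N and 20 N stops). Both presses stopped at the same height. The last reading put the lid's edge at z = 0.064 m, which is fully shut.
- **Everything else:** In the last pictures viewed, after the first press, the other keeper was open with its white cheese in place. The surroundings in view looked undisturbed, and the arm touched nothing when I handed in.

My first silhouette fits of the loaf disagreed by about 1 cm in height and 2° in yaw, because the mask missed its shaded side. I settled on values consistent with the stand's geometry, and the grasp came out square. No final check failed.

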